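Load a copper blank in the bench shear

ROBOT

A 6-joint arm with a two-finger parallel gripper is mounted at the origin on the work surface. World frame = base frame: x ahead of the robot, y to its left, z up, the work surface at z = 0. Lengths are in mm, angles in rad, forces in N, time in s.
With the tool pointing down it reaches from about 275 to 1000 mm from the base axis. Payload 8.4 kg.
Tool frame: the origin (TCP) lies at the very end of the fingers, on their centre line; the grasp point (between the pads) lies 19 mm behind it; z points along the fingers, y is the direction in which the jaws open and shut (so a half turn about z gives the same grasp; the last joint's range is limited). The gripper opens to 85 mm and grips with 20 to 120 N. Pads are 22 mm wide; open, the fingers measure 114 mm over their backs; the gripper's body (76 mm by 85 mm) begins 54 mm behind the grasp point. The pads swing forward as they close: fully open they stand 13 mm farther back than shut.
Start: joints at [1.202, 0.353, 1.633, -0, 1.155, -0.002], TCP at [224.143, 583.428, 231.281] pointing down, gripper open.
Joint ranges: [-2.63, 2.63], [-0.92, 2.1], [0.06, 2.66], [-1.3, 4.44], [0, 2.69], [-3.02, 3.02]. Speed limits (rad/s): [2.22, 2.22, 2.79, 3.14, 3.14, 3.14].

INTERFACE

Orientations are given as [roll, pitch, yaw] about the fixed x, y, z axes, in that order (R = Rz(yaw) Ry(pitch) Rx(roll)).
In Python, from rig import sense, grab_frame, get_calibration, sign_off, boxes_of, trace gives the robot as it stands.
- The arm moves only by the tool servo_tool, never from a script. Its argument "rows" is a list of rows, each a list of 3 entries, a list of its own where there are three numbers: the finger opening in mm, from 0 to 85.4, then the shift along the tool's x, y, z in mm, then the turn, a rotation vector about the tool's x, y, z in degrees. A call has 1 to 8 rows; each row shifts and turns the commanded pose from where the row before left it, along the tool's axes as they then stand; what a row does not reach is not made up. A row lasts 1/8 s, in which the tool goes at most 62.5 mm and 10.7 degrees, less where a joint would pass 70% of its speed; a pose out of reach is approached as far as the arm can. A call is refused whole if a number of a shift passes 62.5 or a number of a turn 10.7, either way. A call with a gripper value outside its range is refused whole. The fingers move at their own pace and stop on an object; "force" is the grip in N (left out, the last holds). Time passes only in rows, so rows that do not move let the fingers close. It gives the time, the measured TCP pose, the force and the opening at its end, in the units of the state.
- sense(): the state, without advancing time (a new reading comes with each control period).
- grab_frame(name): name is "side" or "top" or "wrist"; returns the picture (400x640x3 uint8, blue, green, red); there is no depth.
- get_calibration(name): a dict with "intrinsics" (3x3 intrinsics, pixels), "world_to_cam" (4x4, takes a point from world to camera coordinates). Camera axes: x right, y down, z forward; pixel columns grow to the right and rows downward; lengths in mm; the calibration is good to about 2 mm. The wrist camera is an equidistant fisheye: a pixel r from the principal point sees the ray r / f radians off the axis. A picture is of the moment at which its call begins: read the wrist's pose just before it. get_calibration takes no time and is no camera call; for the wrist camera it gives the pose at the moment of the call.
- sign_off(): hands the job in, once; it reports no verdict.
Trained networks look in the newest picture that a camera, given by its name, has taken for a name from the list of things; names that differ only in an ending like _2 or _b are one class to them, and where a whole thing is asked for, a point or a joint stands for the part that bears it (a point fixed in the world has none). Each returns a list of dicts, best first, with "conf" (0 to 1); they miss things now and then, are a little off and sometimes report something else, mostly with a low value. They report only what shows in the picture. A call takes as long as a camera call. They do not tell look-alikes from the thing itself.
- boxes_of(camera, thing): "centre" ([x, y, z] in mm, in the coordinates of the camera as it stood for that picture, good to about 4 mm: the middle of the surface that is visible of it).
- trace(camera, thing): "mask" (400x640 bool, what is visible of it).
The state is a dict: "clock": time; "qpos": joint angles; "qvel": joint speeds; "joint_efforts": joint torques, N m; "eef_pos": TCP position; "tcp_rot": TCP orientation; "contact_force": force on the tool from outside, world axes, zero at the start; "wrist_torque": the same for the moment, N m; "opening": opening from 0.0 (shut) to 1.0 (fully open).
Only numpy, scipy, OpenCV 4.12 (cv2) and the standard library are available. Lean on these libraries where they do the work, as an engineer would, in place of code of your own. Each camera call takes 0.05 s, during which the arm holds its last target. There are 200 camera calls.

TASK

Set up the copper sheet for cutting in the bench shear: set your fingertips down softly and press lightly on its top face (do not shove it by its edges or lift it), and slide it flat until it lies square along the whole side fence and fully home against the back gauge, without marking the soft copper or shifting the gauge. Then pull the clamp lever all the way down so that the hold-down grips the sheet, let go, and leave the other things on the shear and bench where they are.

Things in the scene. Friction and masses are not known exactly. Their poses are not given: they have to be found in the camera images.
- shear: Bench guillotine shear, screwed to the bench; its place and heading vary. Origin: centre of its footprint on the bench top; x is the feed direction (away from the robot), y to its left, z up ('shear frame' below, mm). Two side cheeks (x 23 to 113, 118 mm high above the bench) stand at y -150 to -130 and 140 to 160. A parked blade arm on the left cheek rises to 300 mm towards the back; it is not used.
- table_top (a point): Point on the shear's smooth, level steel table, 60 mm above the bench, at x -60, y 0 of the shear frame. The table reaches from x -200 to +85 and y -120 to +135.
- blade_beam (a point): Centre of the raised blade beam that crosses over the table behind the hold-down: x 67 to 85 of the shear frame, from 22 mm above the table (blade edge 13 mm) up to 112 mm above the bench. The sheet passes under it.
- fence_face (a point): Point on the face of the squaring fence, half way along it, at table-top height; axes as the shear's. The straight fence, 12 mm high, stands on the table's left edge from x -195 to +30, its face at y +110 of the shear frame. The face is the plane y = 0 of this frame and the sheet belongs on its -y side.
- gauge_face (a point): Middle of the front face of the back gauge, a 190 mm wide steel bar across the feed direction behind the blade, at table-top height (it reaches 12 mm above and below). Axes as the shear's; the sheet's front edge belongs on the plane x = 0 of this frame. The gauge is set somewhere between x 100 and 140 of the shear frame and held by thumbscrews only: a push of more than about 15 N shifts it.
- sheet: The copper blank, a bare flat sheet 150 x 70 x 2 mm of about 0.19 kg, lying loose on the shear's table before the raised hold-down, off the fence and up to 0.2 rad askew. Origin: centre of its underside, x along its 150 mm length (pointing to the gauge), y to its left, z up. Soft: more than 30 N of fingertip force marks it, and so does a tap: touch down at 10 mm/s or slower. Friction on the table is roughly 0.25 to 0.36; fingertips grip it better.
- sheet_front_left (a point): the sheet's corner nearest to both gauge and fence, at (75, 35) mm in the sheet's frame, mid-thickness
- sheet_rear_left (a point): the sheet's rear corner on the fence side, at (-75, 35) mm in the sheet's frame, mid-thickness
- sheet_front_right (a point): the sheet's front corner on the side away from the fence, at (75, -35) mm in the sheet's frame, mid-thickness
- holddown: the hold-down bar across the table at x 45 to 63 of the shear frame, 22 mm high; origin: centre of its underside, which is 7 to 8 mm above the table while raised. Lowered by the clamp lever, about 7.9 mm per rad, onto the sheet
- clamp_lever (a joint): angle of the hold-down's clamp lever outside the right cheek: 0 = fully raised (pointing 45 degrees up and towards the robot; it starts at 0 to 0.12), 0.8 rad = pulled fully down to its stop (level, hold-down pressed on the sheet, touching it from about 0.76). It stays where it is left; a push of about 7 N at the ball moves it.
- lever_ball (a point): centre of the black ball, 28 mm in diameter, on the end of the clamp lever, 115 mm from the pivot; fully raised it is at about (-27, -160, 169) mm of the shear frame, fully down at about (-61, -160, 88) mm
- lever_pivot (a point): the clamp lever's pivot, at (54, -160, 88) mm of the shear frame; the lever turns about the shear's y axis
- hammer: Bystander, leave alone: a 240 mm hammer lying on the bench to the right of the shear.
- bench_block: Bystander, leave alone: a 65 x 65 x 19 mm steel block lying on the bench to the left of the shear.
- quench_bowl: Bystander, leave alone: an open aluminium bowl, 110 mm across, 50 mm high, with two small handles, on the bench to the right.
- flux_jar: Bystander, leave alone: a 52 mm wide, 65 mm high jar on the bench to the left.
- third_hand: Bystander, leave alone: a stepped round iron foot, 84 mm across, with a thin jointed arm to 85 mm height, on the bench to the right.
- scriber: Bystander, leave alone: a thin 130 mm scriber lying on the bench just in front (robot side) of the shear.
- offcut: Bystander, leave alone: a narrow leftover strip, 85 x 24 x 2 mm, of the same copper, lying loose on the right part of the shear's table (origin: centre of its underside, x along its length).
Mind the look-alikes: they are no part of the job. There is more than one size of the sheet; the job needs the largest.

How it is judged (in metres and radians):
On the way, in this order (a step that is already met when the one before it is completed fails the run):
1. the sheet lies along the fence and against the gauge while the hold-down is still up (y of each of sheet_front_left, sheet_rear_left in the frame of fence_face above -0.002 m and x of each of sheet_front_left, sheet_front_right in the frame of gauge_face above -0.002 m and value of joint clamp_lever below 0.3 rad), for 0.3 s.
2. the clamp lever is pulled down (value of joint clamp_lever above 0.74 rad), for 0.2 s.
At the end, for the whole second after the job is handed in: Both left corners of the sheet are within 2 mm of the fence's face, both front corners within 2 mm of the gauge's face, the sheet lies flat and still, the clamp lever is down (beyond 0.74 of 0.8 rad) and the hold-down presses on the sheet with more than 2 N (y of each of sheet_front_left, sheet_rear_left in the frame of fence_face above -0.002 m and x of each of sheet_front_left, sheet_front_right in the frame of gauge_face above -0.002 m and value of joint clamp_lever above 0.74 rad and contact force between holddown and sheet above 2 N and linear speed of sheet below 0.01 m/s and angle between sheet's own z axis and vertical below 0.03 rad); the robot touches nothing.
It fails at once if the fingertips press or push the soft sheet with more than 30 N (contact force between the fingers and sheet above 30 N).
It fails at once if the sheet is pushed with the fingers beside it instead of on its top (finger centre line outside its outline, more than 2 N) (contact force between the fingers and sheet above 2 N and (x of the grasp point in the frame of sheet above 0.079 m or x of the grasp point in the frame of sheet below -0.079 m or y of the grasp point in the frame of sheet above 0.039 m or y of the grasp point in the frame of sheet below -0.039 m)).
It fails at once if the sheet is lifted or tipped off the table (more than 0.1 rad) (angle between sheet's own z axis and vertical above 0.1 rad).
It fails at once if the back gauge is shifted by more than 2 mm (distance of gauge_face from where it was at the start of the episode above 0.002 m).
It fails at once if a bystander is moved by more than 15 mm (distance of any of hammer, bench_block, quench_bowl, flux_jar, third_hand, scriber, offcut from where it was at the start of the episode above 0.015 m).
It also fails if it takes over 72 s, if anything falls off the work surface, if the arm or the gripper's body presses on something with over 40 N, if the wrist force passes 120 N, or if a joint passes its speed limit or range.

## Working session

There is one attempt and no reset: what is moved stays moved. The work goes in short steps, Python scripts to look and compute and a tool call to move; the robot and the scene stay as the last step left them, time stands still between calls to the robot, and variables do not carry over. Pictures are saved under pics/ and viewed, about 8 in all and at most 12, crops included, and the job is handed in when it is done.

Besides the shell and the picture viewer there is one more tool, called in YAML: its name, and indented under it one key for each argument. servo_tool: Moves the arm, as the interface text tells. Its arguments: {"type":"object","properties":{"rows":{"type":"array","items":{"type":"array"}},"force":{"type":"number"}},"required":["rows"]}

```bash
mkdir -p pics
python3 - <<'E'
from rig import *
import cv2,numpy as np
np.set_printoptions(precision=1,suppress=True)
print(sense())
for c in ["top","side"]:
    f=grab_frame(c); cv2.imwrite(f"pics/{c}0.png",f)
    k=get_calibration(c); T=np.array(k["world_to_cam"]);print(c,k)
    for t in ["sheet","offcut","clamp_lever","holddown","shear","scriber","hammer"]:
        for d in boxes_of(c,t)[:3]:
            p=np.linalg.inv(T)@np.r_[d["centre"],1]; print(t,d["conf"],p[:3])
E
```

```text
{'clock': 0.0, 'qpos': array([ 1.2,  0.4,  1.6,  0. ,  1.2, -0. ]), 'qvel': array([ 0.,  0.,  0.,  0.,  0., -0.]), 'joint_efforts': array([ -0. , -60.5, -34.2,  -0. ,   0. ,  -0. ]), 'eef_pos': array([223.9, 583. , 230.6]), 'tcp_rot': array([-3.1, -0. ,  2.8]), 'contact_force': array([-0.6, -0.3, -0.3]), 'wrist_torque': array([ 0., -0.,  0.]), 'opening': 0.9989747648700088}
top {'intrinsics': array([[403.6,   0. , 317.3],
       [  0. , 403.6, 197.9],
       [  0. ,   0. ,   1. ]]), 'world_to_cam': array([[  -0. ,   -1. ,   -0. ,   -1.2],
       [  -1. ,    0. ,   -0. ,  558.6],
       [   0. ,    0. ,   -1. , 1381.1],
       [   0. ,    0. ,    0. ,    1. ]])}
sheet 0.88 [415.5 312.5   1. ]
sheet 0.61 [497.2  70.6  59.1]
sheet 0.57 [ 319.6 -140.2    4.4]
offcut 0.71 [ 579.4 -474.7   19.5]
offcut 0.61 [501.4  65.5  60.6]
offcut 0.6 [506.  -36.8  62.7]
clamp_lever 0.7 [ 578.6 -115.5  142.1]
holddown 0.6 [ 580.8 -251.5   21.1]
holddown 0.4 [500.2  70.8  61.6]
shear 0.72 [609.4  58.8  59.7]
scriber 0.55 [371.8  98.6   8.9]
scriber 0.39 [599.3 281.2  17.7]
hammer 0.91 [ 581.8 -248.    21.7]
side {'intrinsics': array([[371.5,   0. , 323.7],
       [  0. , 371.5, 200.1],
       [  0. ,   0. ,   1. ]]), 'world_to_cam': array([[   1. ,   -0.2,    0. , -513.6],
       [  -0.1,   -0.8,   -0.6,  131.3],
       [   0.1,    0.6,   -0.8, 1087.5],
       [   0. ,    0. ,    0. ,    1. ]])}
sheet 0.91 [418.9 312.7  -0.4]
sheet 0.88 [496.7  63.9  59.2]
sheet 0.65 [ 311.4 -139.2    4.5]
offcut 0.58 [509.7 -38.7  62.4]
clamp_lever 0.52 [ 598.9 -120.3  123.1]
clamp_lever 0.19 [ 583.  -254.4   21.4]
shear 0.73 [609.6  22.4  60.5]
scriber 0.47 [374.9  97.3   7.3]
scriber 0.21 [497.2  67.6  62.8]
hammer 0.86 [ 579.8 -254.3   20.3]
hammer 0.21 [477.9 446.8  38.3]
```

Run:
```python
import cv2
f=cv2.imread("pics/top0.png"); cv2.imwrite("pics/top_c.png",cv2.resize(f[130:290,200:480],None,fx=2.85,fy=2.85,interpolation=cv2.INTER_CUBIC))
```

```text
(no output)
```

View pics/top0.png

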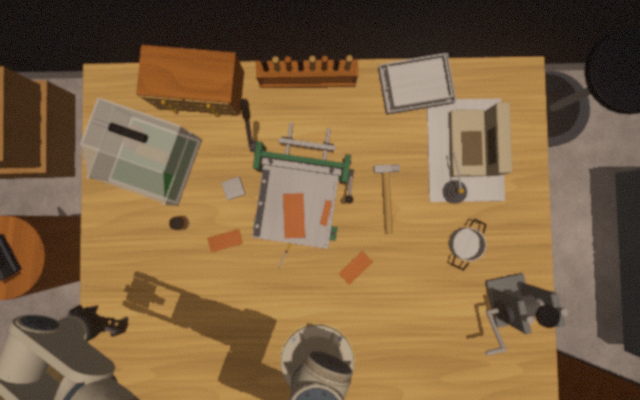

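View pics/top_c.png

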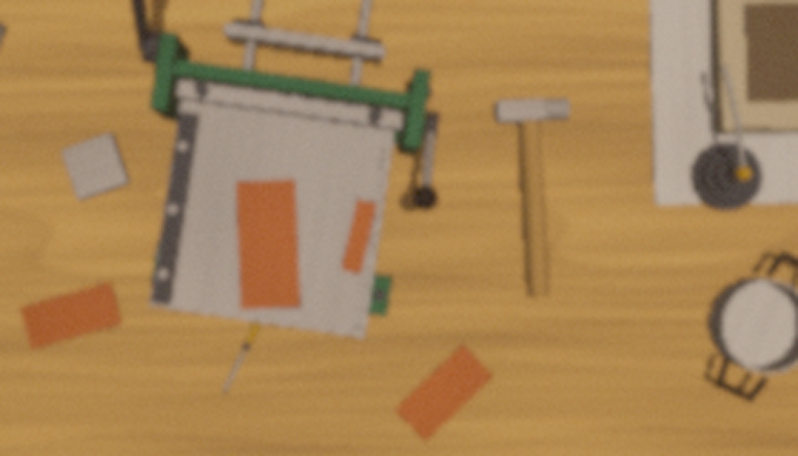

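View pics/side0.png

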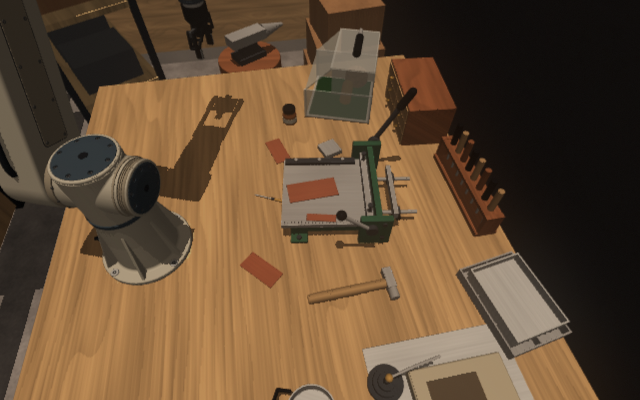

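The candidates for the sheet in the top picture are the copper on the shear table at (293,215), the small strip there at (327,212), which is the offcut, and bench copper at (225,240) and (356,267). The job's sheet is the largest piece, on the table beside the grey fence. In the crop it spans (238,183) to (298,307). The lever ball is at (348,199) and the gauge bar at (307,143). Next I'll plan a close look with the wrist camera.

```bash
cat > h.py <<'E'
from rig import *
import numpy as np,cv2
from scipy.spatial.transform import Rotation as R
np.set_printoptions(precision=2,suppress=True)
def pose():
    s=sense(); return np.array(s["eef_pos"]),R.from_euler("xyz",s["tcp_rot"])
def plan(p1,yaw1,n,p0=None,r0=None):
    if p0 is None: p0,r0=pose()
    r1=R.from_euler("xyz",[np.pi,0,yaw1]); w=(r0.inv()*r1).as_rotvec()/n; d=(np.array(p1)-p0)/n
    for i in range(n):
        print(np.r_[(r0*R.from_rotvec(w*i)).inv().apply(d),np.degrees(w)].round(1).tolist())
def wcam():
    k=get_calibration("wrist"); return np.array(k["intrinsics"]),np.array(k["world_to_cam"])
def wpix(P,K,T):
    P=np.atleast_2d(P); c=P@T[:3,:3].T+T[:3,3]; th=np.arctan2(np.hypot(c[:,0],c[:,1]),c[:,2]); ph=np.arctan2(c[:,1],c[:,0])
    return np.c_[K[0,2]+K[0,0]*th*np.cos(ph),K[1,2]+K[1,1]*th*np.sin(ph)]
def wworld(uv,z,K,T):
    uv=np.atleast_2d(uv).astype(float); a=(uv-K[:2,2])/[K[0,0],K[1,1]]; th=np.hypot(*a.T); s=np.sinc(th/np.pi)
    d=np.c_[a*s[:,None],np.cos(th)]@T[:3,:3]; C=-T[:3,:3].T@T[:3,3]
    return C+d*((z-C[2])/d[:,2])[:,None]
E
python3 - <<'E'
from h import *
K,T=wcam(); p,r=pose(); C=-T[:3,:3].T@T[:3,3]
print(K,"cam in tool",r.inv().apply(C-p),"axes in tool\n",r.inv().as_matrix()@T[:3,:3].T)
plan([490,65,280],1.6,13)
E
```

```text
[[309.71   0.   317.83]
 [  0.   309.71 196.93]
 [  0.     0.     1.  ]] cam in tool [  81.13   -0.06 -142.73] axes in tool
 [[ 0.   -0.95 -0.32]
 [ 1.    0.   -0.  ]
 [ 0.   -0.32  0.95]]
[-33.4, -29.9, -3.7, -0.0, -0.0, 5.2]
[-36.0, -26.8, -3.7, -0.0, -0.0, 5.2]
[-38.2, -23.4, -3.7, -0.0, -0.0, 5.2]
[-40.2, -19.9, -3.7, -0.0, -0.0, 5.2]
[-41.8, -16.1, -3.7, -0.0, -0.0, 5.2]
[-43.1, -12.3, -3.7, -0.0, -0.0, 5.2]
[-44.0, -8.4, -3.7, -0.0, -0.0, 5.2]
[-44.6, -4.4, -3.7, -0.0, -0.0, 5.2]
[-44.8, -0.3, -3.7, -0.0, -0.0, 5.2]
[-44.7, 3.7, -3.7, -0.0, -0.0, 5.2]
[-44.1, 7.7, -3.7, -0.0, -0.0, 5.2]
[-43.3, 11.7, -3.7, -0.0, -0.0, 5.2]
[-42.0, 15.5, -3.7, -0.0, -0.0, 5.2]
```

servo_tool:
  rows:
    - [60,[-33,-30,-4],[0,0,5.2]]
    - [60,[-36,-27,-4],[0,0,5.2]]
    - [60,[-38,-23,-4],[0,0,5.2]]
    - [60,[-40,-20,-4],[0,0,5.2]]
    - [60,[-42,-16,-4],[0,0,5.2]]
    - [60,[-43,-12,-4],[0,0,5.2]]
    - [60,[-44,-8,-4],[0,0,5.2]]
    - [60,[-45,-4,-4],[0,0,5.2]]

```text
clock: 1.8
eef_pos: [388.4, 263.5, 263.6]
tcp_rot: [3.141, -0.0, 2.046]
contact_force: [1.1, 0.8, 0.5]
opening: 0.702
```

servo_tool:
  rows:
    - [60,[-45,0,-4],[0,0,5.2]]
    - [60,[-45,4,-4],[0,0,5.2]]
    - [60,[-44,8,-4],[0,0,5.2]]
    - [60,[-43,12,-3],[0,0,5.2]]
    - [60,[-42,15,-3],[0,0,5.2]]
    - [60,[0,0,0],[0,0,0]]
    - [60,[0,0,0],[0,0,0]]

```text
clock: 2.68
eef_pos: [489.7, 65.4, 281.2]
tcp_rot: [-3.141, -0.0, 1.595]
contact_force: [-0.9, -0.3, -0.3]
opening: 0.702
```

Run:
```python
from h import *
p,r=pose(); print(p,r.as_euler("xyz"))
K,T=wcam(); f=grab_frame("wrist"); cv2.imwrite("pics/w1.png",f); np.savez("w1",K=K,T=T)
Ti=np.linalg.inv(T)
for t in ["sheet","gauge_face","holddown","lever_ball","offcut"]:
    for d in boxes_of("wrist",t)[:3]: print(t,d["conf"],(Ti@np.r_[d["centre"],1])[:3])
m=[d for d in trace("wrist","sheet")][:3]
for d in m:
    c=max(cv2.findContours(d["mask"].astype(np.uint8),0,2)[0],key=cv2.contourArea)
    w=wworld(c[:,0,:],62,K,T)[:,:2].astype(np.float32); print(d["conf"],cv2.minAreaRect(w),cv2.boxPoints(cv2.minAreaRect(w)).tolist())
```

```text
[489.71  65.42 281.17] [-3.14 -0.    1.59]
sheet 0.95 [426.21 273.11  -0.46]
sheet 0.7 [500.5   71.47  62.38]
sheet 0.58 [ 302.16 -117.36    1.99]
gauge_face 0.75 [732.73  31.71  68.07]
gauge_face 0.66 [601.62  96.72  65.54]
holddown 0.82 [657.12  51.93  86.85]
lever_ball 0.84 [548.05 -99.08 170.9 ]
lever_ball 0.71 [602.96  91.06  64.93]
lever_ball 0.33 [497.32  70.5   60.36]
offcut 0.71 [505.64 -38.31  58.85]
0.8 ((329.2886962890625, -83.77916717529297), (50.82974624633789, 65.37184143066406), 42.50929641723633) [[288.46746826171875, -76.85723876953125], [332.639892578125, -125.04725646972656], [370.10992431640625, -90.70109558105469], [325.9375, -42.511077880859375]]
0.75 ((499.2640075683594, 69.81903076171875), (152.6685791015625, 71.14051818847656), 1.4444483518600464) [[422.0573425292969, 103.45378112792969], [423.8506164550781, 32.33586120605469], [576.470703125, 36.18428039550781], [574.6773681640625, 107.30220031738281]]
0.71 ((434.6645812988281, 251.06434631347656), (25.774248123168945, 50.18234634399414), 87.73748779296875) [[409.0841979980469, 239.17782592773438], [459.2274475097656, 237.19671630859375], [460.2449645996094, 262.95086669921875], [410.1017150878906, 264.9319763183594]]
```

View pics/w1.png

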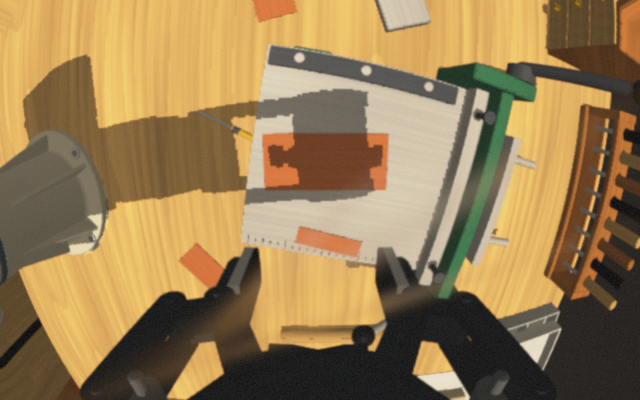

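The wrist picture shows the sheet at (325,161), the offcut at (330,241), the fence's inner edge running (268,64) to (458,104), the table's front corners at (270,45) and (243,240), the ball at (363,335) and the gauge bar near (495,200). I'll refine the edges numerically on these.

Run:
```python
from h import *
d=np.load("w1.npz");K,T=d["K"],d["T"]
print("cam",-T[:3,:3].T@T[:3,3])
a=wworld([[270,45],[243,240]],60,K,T); print("table front",a)
for z in(60,72):
    b=wworld([[268,64],[458,104]],z,K,T); print("fence",z,b,np.arctan2(*(b[1]-b[0])[1::-1]))
e=a[0]-a[1]; print("yaw front",np.arctan2(-e[0],e[1]),np.linalg.norm(e))
f=cv2.imread("pics/w1.png"); cv2.imwrite("pics/w1c.png",np.hstack([cv2.resize(f[40:270,240:400],None,fx=2.4,fy=2.4,interpolation=2),cv2.resize(f[70:300,400:560],None,fx=2.4,fy=2.4,interpolation=2)]))
```

```text
cam [488.5  146.9  423.93]
table front [[431.75 207.88  60.  ]
 [392.74 -38.76  60.  ]]
fence 60 [[429.89 185.    60.  ]
 [662.   150.05  60.  ]] -0.14945975878392329
fence 72 [[431.82 183.74  72.  ]
 [656.27 149.94  72.  ]] -0.14945975878392334
yaw front -0.15687797299697823 249.69757065058084
```

View pics/w1c.png

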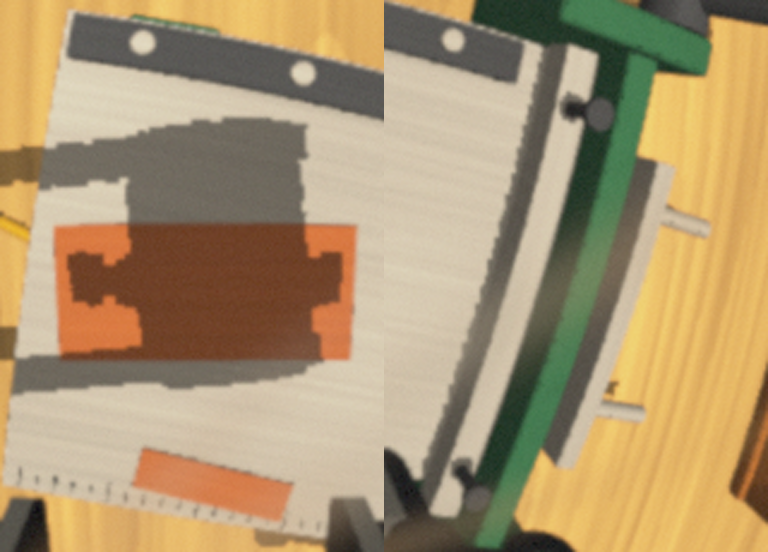

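```bash
cat >> h.py <<'E'
S0=np.array([609.2,45.7]);SY=-0.152
def sh2w(P):
    P=np.atleast_2d(P).astype(float); c,s=np.cos(SY),np.sin(SY); o=P.copy(); o[:,0]=S0[0]+c*P[:,0]-s*P[:,1]; o[:,1]=S0[1]+s*P[:,0]+c*P[:,1]; return o
def w2sh(P):
    P=np.atleast_2d(P).astype(float); c,s=np.cos(SY),np.sin(SY); o=P.copy(); d=P[:,:2]-S0; o[:,0]=c*d[:,0]+s*d[:,1]; o[:,1]=-s*d[:,0]+c*d[:,1]; return o
E
python3 - <<'E'
from h import *
d=np.load("w1.npz");K,T=d["K"],d["T"]
q=lambda *p:[(x-384)/2.4+400 for x,y in[p]]+[p[1]/2.4+70]
for z in (72,):
  print("gauge back-top",w2sh(wworld([q(675,165),q(567,467)],z,K,T)))
  print("gauge div",w2sh(wworld([q(655,163),q(550,458)],z,K,T)))
for z in(48,60): print("dark left end",w2sh(wworld([q(640,160),q(540,450)],z,K,T)))
print("beam back top",w2sh(wworld([q(655,60),q(495,545)],112,K,T)))
print("holddown front",w2sh(wworld([q(566,45),q(428,510)],89,K,T)))
print("table",w2sh(wworld([[270,45],[243,240]],60,K,T)))
print("pred beam", wpix(sh2w([[85,140,112],[85,-130,112]]),K,T))
E
```

```text
gauge back-top [[137.69  92.7   72.  ]
 [131.94 -96.97  72.  ]]
gauge div [[123.23  90.14  72.  ]
 [116.87 -92.14  72.  ]]
dark left end [[129.34  89.6   48.  ]
 [124.07 -99.16  48.  ]]
dark left end [[120.91  89.35  60.  ]
 [115.81 -93.38  60.  ]]
beam back top [[  80.2   137.28  112.  ]
 [  76.83 -130.32  112.  ]]
holddown front [[  41.74  132.68   89.  ]
 [  39.83 -125.43   89.  ]]
table [[-199.96  133.44   60.  ]
 [-201.18 -116.26   60.  ]]
pred beam [[516.46  94.01]
 [451.45 297.23]]
```

Shear frame: origin about (609,46), yaw about −0.15, with the gauge at about x 120–128. The sheet's centre is at (499.3,69.8), heading 0.025, and it measures 153x71, so it is the right piece. I'll go down on the rear half of the sheet with the fingers 25 mm open along its length.

servo_tool:
  rows:
    - [25,[1,-8,45],[0,0,0]]
    - [25,[1,-8,45],[0,0,0]]
    - [25,[1,-8,45],[0,0,0]]
    - [25,[1,-8,45],[0,0,0]]
    - [25,[0,0,20],[0,0,0]]
    - [25,[0,0,4],[0,0,0]]
    - [25,[0,0,0],[0,0,0]]
    - [25,[0,0,0],[0,0,0]]

```text
clock: 4.03
eef_pos: [458.9, 68.7, 78.3]
tcp_rot: [3.14, -0.0, 1.595]
contact_force: [0.5, -0.2, -0.5]
opening: 0.292
```

servo_tool:
  rows:
    - [25,[0,0,1],[0,0,0]]
    - [25,[0,0,1],[0,0,0]]
    - [25,[0,0,1],[0,0,0]]
    - [25,[0,0,1],[0,0,0]]
    - [25,[0,0,1],[0,0,0]]
    - [25,[0,0,1],[0,0,0]]

```text
clock: 4.78
eef_pos: [457.9, 68.5, 71.2]
tcp_rot: [-3.142, 0.0, 1.595]
contact_force: [-0.2, -0.9, 0.4]
opening: 0.29
```

servo_tool:
  rows:
    - [25,[0,0,1],[0,0,0]]
    - [25,[0,0,1],[0,0,0]]
    - [25,[0,0,1],[0,0,0]]
    - [25,[0,0,1],[0,0,0]]
    - [25,[0,0,1],[0,0,0]]
    - [25,[0,0,1],[0,0,0]]

```text
clock: 5.52
eef_pos: [457.9, 68.5, 65.2]
tcp_rot: [-3.142, 0.0, 1.595]
contact_force: [-0.2, -0.0, 0.1]
opening: 0.294
```

servo_tool:
  rows:
    - [25,[0,0,1],[0,0,0]]
    - [25,[0,0,1],[0,0,0]]
    - [25,[0,0,1],[0,0,0]]

```text
clock: 5.9
eef_pos: [457.9, 68.5, 62.2]
tcp_rot: [-3.142, -0.0, 1.595]
contact_force: [0.4, -0.3, 1.2]
opening: 0.296
```

servo_tool:
  rows:
    - [25,[0,0,0.8],[0,0,0]]
    - [25,[0,0,0.7],[0,0,0]]

```text
clock: 6.15
eef_pos: [458.0, 68.5, 61.8]
tcp_rot: [-3.142, 0.0, 1.595]
contact_force: [-7.2, -0.5, 29.0]
opening: 0.292
```

servo_tool:
  rows:
    - [25,[0,0,-0.8],[0,0,0]]

```text
clock: 6.28
eef_pos: [458.0, 68.5, 62.0]
tcp_rot: [3.141, -0.0, 1.595]
contact_force: [0.3, -0.6, 0.5]
opening: 0.29
```

servo_tool:
  rows:
    - [25,[0,0,0.2],[0,0,0]]
    - [25,[0,0,0],[0,0,0]]

```text
clock: 6.52
eef_pos: [458.1, 68.6, 61.9]
tcp_rot: [3.141, -0.0, 1.595]
contact_force: [-2.2, 0.4, 11.1]
opening: 0.295
```

servo_tool:
  rows:
    - [25,[2,0,0],[0,0,1]]
    - [25,[3,0,0],[0,0,2]]
    - [25,[3,0,0],[0,0,2]]

```text
clock: 6.9
eef_pos: [458.7, 76.3, 61.9]
tcp_rot: [3.14, 0.0, 1.507]
contact_force: [0.2, -3.6, 8.0]
opening: 0.295
```

servo_tool:
  rows:
    - [25,[4,3,0],[0,0,1.7]]
    - [25,[5,6,0],[0,0,1.7]]
    - [25,[5,8,0],[0,0,1.7]]
    - [25,[6,8,0],[0,0,0]]
    - [25,[6,8,0],[0,0,0]]

```text
clock: 7.52
eef_pos: [494.0, 98.1, 61.9]
tcp_rot: [-3.141, 0.0, 1.419]
contact_force: [-2.9, -1.6, 11.6]
opening: 0.294
```

servo_tool:
  rows:
    - [25,[4,9,0],[0,0,0]]
    - [25,[4,9,0],[0,0,0]]
    - [25,[4,9,0],[0,0,0]]
    - [25,[4,9,0],[0,0,0]]
    - [25,[4,9,0],[0,0,0]]
    - [25,[4,9,0],[0,0,0]]
    - [25,[2,3,0],[0,0,0]]

```text
clock: 8.4
eef_pos: [554.5, 115.2, 61.9]
tcp_rot: [3.141, 0.0, 1.419]
contact_force: [-3.5, -1.4, 11.9]
opening: 0.295
```

```bash
cat > look.py <<'E'
from h import *
import sys
p,r=pose(); print("tool",p,r.as_euler("xyz"),"shear",w2sh(p)[0],sense()["contact_force"],sense()["wrist_torque"])
K,T=wcam(); f=grab_frame("wrist"); n=sys.argv[1]; cv2.imwrite(f"pics/{n}.png",f); np.savez(n,K=K,T=T)
hsv=cv2.cvtColor(f,cv2.COLOR_BGR2HSV); m=((hsv[...,0]<14)&(hsv[...,1]>120)&(hsv[...,2]>50)).astype(np.uint8)
tgt=wpix(np.r_[p[:2],62],K,T)[0]; print("tcp px",tgt)
cs=[c for c in cv2.findContours(m,0,1)[0] if cv2.contourArea(c)>800]
for c in cs:
    w=w2sh(wworld(c[:,0,:],62,K,T))[:,:2].astype(np.float32); print(cv2.contourArea(c),c[:,0].min(0),c[:,0].max(0)); print(" rect(shear)",cv2.minAreaRect(w))
E
python3 look.py w2; python3 -c "
import cv2;f=cv2.imread('pics/w2.png');cv2.imwrite('pics/w2c.png',cv2.resize(f[60:360,140:540],None,fx=2,fy=2))"
```

```text
tool [554.54 115.23  61.93] [3.14 0.   1.42] shear [-64.56  60.45  61.93] [-3.47 -1.41 11.91] [-0.29  0.67 -0.08]
tcp px [316.33 257.32]
1244.5 [610 255] [639 361]
 rect(shear) ((304.8601379394531, -82.9380874633789), (53.641902923583984, 282.351318359375), 43.200138092041016)
22542.0 [248 194] [513 308]
 rect(shear) ((-26.162593841552734, 60.61292266845703), (70.12103271484375, 145.1151123046875), 89.80488586425781)
3366.0 [74  0] [148  73]
 rect(shear) ((-175.69837951660156, 196.0755615234375), (37.70618438720703, 54.124202728271484), 23.949453353881836)
```

View pics/w2c.png

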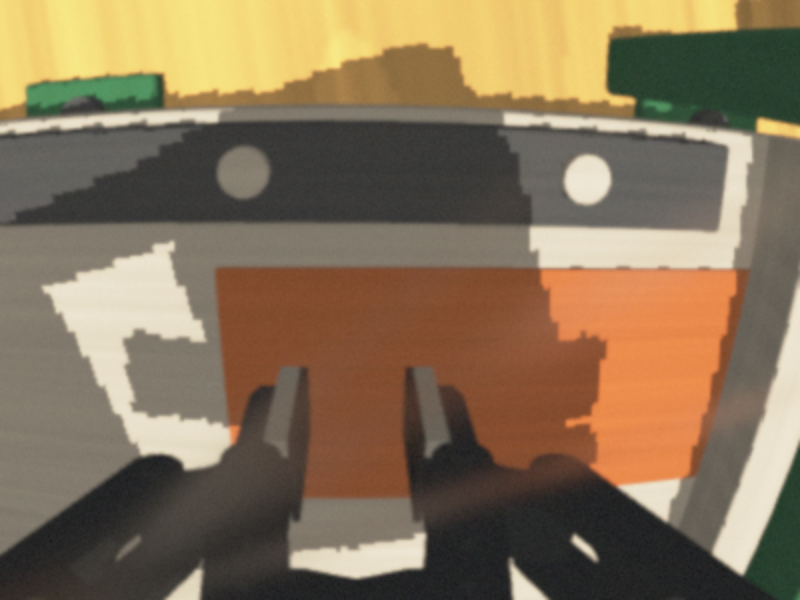

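The sheet follows the fingers and lies square. It appears at crop (215–748, 268–495), with about a 14 mm gap to the fence edge at crop row 225. I'll continue towards the fence.

servo_tool:
  rows:
    - [25,[2,6,0],[0,0,0]]
    - [25,[2,6,0],[0,0,0]]
    - [25,[2,6,0],[0,0,0]]
    - [25,[2,6,0],[0,0,0]]
    - [25,[2,3,0],[0,0,0]]
    - [25,[1.5,2,0],[0,0,0]]

```text
clock: 9.2
eef_pos: [584.7, 122.1, 62.0]
tcp_rot: [3.142, 0.0, 1.419]
contact_force: [-2.9, -0.9, 9.5]
opening: 0.294
```

servo_tool:
  rows:
    - [25,[1,0,0],[0,0,0]]
    - [25,[1,0,0],[0,0,0]]

```text
clock: 9.45
eef_pos: [585.3, 123.9, 61.9]
tcp_rot: [3.141, 0.0, 1.419]
contact_force: [-0.8, -4.0, 8.1]
opening: 0.294
```

servo_tool:
  rows:
    - [25,[1,0,0],[0,0,0]]
    - [25,[1,0,0],[0,0,0]]

```text
clock: 9.7
eef_pos: [585.6, 125.6, 62.0]
tcp_rot: [3.141, 0.001, 1.419]
contact_force: [-0.1, -4.1, 7.2]
opening: 0.298
```

```bash
python3 look.py w3
```

```text
tool [585.63 125.64  61.97] [3.14 0.   1.42] shear [-35.4   75.45  61.97] [-0.1  -4.09  7.16] [-0.74  0.11 -0.  ]
tcp px [316.35 257.24]
2866.5 [595 230] [639 387]
 rect(shear) ((379.97540283203125, -125.6851806640625), (81.5932388305664, 499.3094177246094), 44.04100799560547)
16079.0 [250 200] [467 310]
 rect(shear) ((-12.132892608642578, 72.93177795410156), (115.55931854248047, 67.49388885498047), 0.8474493622779846)
4207.5 [45  0] [116  97]
 rect(shear) ((-171.40066528320312, 210.2354278564453), (37.72377014160156, 75.30520629882812), 24.007259368896484)
```

servo_tool:
  rows:
    - [25,[1,0,0],[0,0,0]]
    - [25,[1,0,0],[0,0,0]]

```text
clock: 10.0
eef_pos: [586.0, 127.6, 62.0]
tcp_rot: [3.141, 0.001, 1.419]
contact_force: [-0.4, -4.6, 7.4]
opening: 0.296
```

servo_tool:
  rows:
    - [25,[1,0,0],[0,0,0]]
    - [25,[1,0,0],[0,0,0]]

```text
clock: 10.25
eef_pos: [586.2, 129.6, 62.0]
tcp_rot: [3.141, 0.001, 1.419]
contact_force: [-0.0, -4.1, 7.5]
opening: 0.296
```

```bash
python3 look.py w4; python3 -c "
import cv2;f=cv2.imread('pics/w4.png');cv2.imwrite('pics/w4c.png',cv2.resize(f[120:320,230:500],None,fx=2.9,fy=2.9,interpolation=2))"
```

```text
tool [586.25 129.56  61.96] [3.14 0.   1.42] shear [-35.38  79.42  61.96] [-0.04 -4.07  7.51] [-0.7   0.13  0.08]
tcp px [316.37 257.25]
2925.0 [594 218] [639 390]
 rect(shear) ((386.0039367675781, -127.94686889648438), (85.90614318847656, 538.4664306640625), 43.90631103515625)
14605.0 [250 207] [466 315]
 rect(shear) ((-12.071548461914062, 72.92277526855469), (115.61717987060547, 67.36357879638672), 1.0743708610534668)
4448.5 [43  0] [116 101]
 rect(shear) ((-172.2095947265625, 213.31776428222656), (37.879459381103516, 79.3609619140625), 23.899070739746094)
```

View pics/w4c.png

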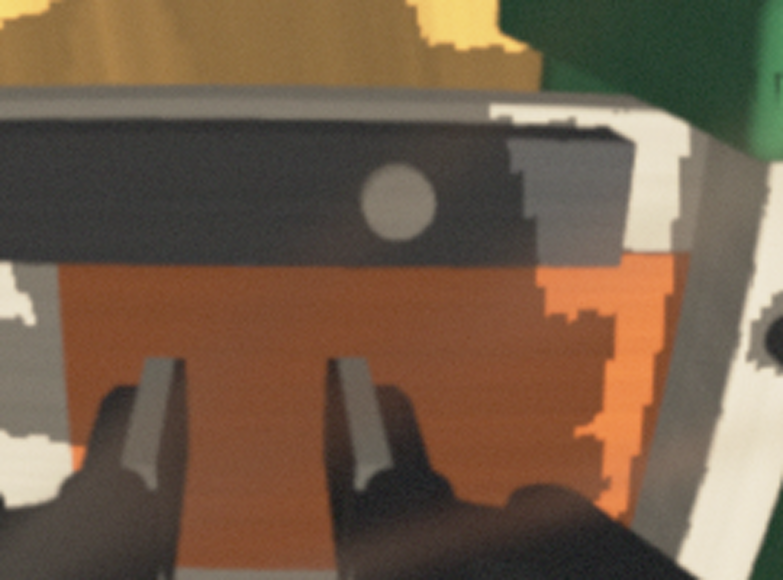

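The sheet's left edge now meets the fence along its whole length at crop row 265, and the last 4 mm of finger travel slipped over a sheet that did not move. I'll re-place the fingers further back and narrower, to stay clear of the hold-down during the feed.

servo_tool:
  rows:
    - [8,[0,0,-3],[0,0,0]]
    - [8,[0,0,-5],[0,0,0]]
    - [8,[-4,-10,0],[0,0,0]]
    - [8,[0,0,0],[0,0,0]]
    - [8,[0,0,3],[0,0,0]]
    - [8,[0,0,1],[0,0,0]]
    - [8,[0,0,1],[0,0,0]]

```text
clock: 11.18
eef_pos: [575.3, 127.7, 64.1]
tcp_rot: [-3.141, 0.0, 1.419]
contact_force: [-0.6, -0.4, 0.3]
opening: 0.093
```

servo_tool:
  rows:
    - [8,[0,0,0.8],[0,0,0]]
    - [8,[0,0,0.8],[0,0,0]]
    - [8,[0,0,0.4],[0,0,0]]

```text
clock: 11.55
eef_pos: [575.2, 127.7, 62.4]
tcp_rot: [3.142, 0.0, 1.419]
contact_force: [-1.3, -0.9, 3.4]
opening: 0.096
```

servo_tool:
  rows:
    - [8,[0,0,0],[0,0,0]]

```text
clock: 11.68
eef_pos: [575.2, 127.7, 62.4]
tcp_rot: [-3.142, 0.0, 1.419]
contact_force: [1.3, -0.5, -0.4]
opening: 0.094
```

servo_tool:
  rows:
    - [8,[0,0,0.3],[0,0,0]]
    - [8,[0,0,0],[0,0,0]]

```text
clock: 11.92
eef_pos: [575.3, 127.7, 62.4]
tcp_rot: [3.141, -0.0, 1.419]
contact_force: [-1.5, -0.9, 4.7]
opening: 0.097
```

servo_tool:
  rows:
    - [8,[0,0,0.2],[0,0,0]]
    - [8,[0,0,0],[0,0,0]]

```text
clock: 12.18
eef_pos: [575.3, 127.7, 62.3]
tcp_rot: [3.141, -0.0, 1.419]
contact_force: [-2.6, 0.0, 6.9]
opening: 0.094
```

servo_tool:
  rows:
    - [8,[0.3,3,0],[0,0,0]]
    - [8,[0.3,4,0],[0,0,0]]
    - [8,[0.3,5,0],[0,0,0]]
    - [8,[0.3,5,0],[0,0,0]]
    - [8,[0.3,5,0],[0,0,0]]
    - [8,[0.3,4,0],[0,0,0]]

```text
clock: 12.92
eef_pos: [600.6, 125.2, 62.3]
tcp_rot: [-3.14, 0.001, 1.419]
contact_force: [-4.7, -2.6, 10.4]
opening: 0.092
```

servo_tool:
  rows:
    - [8,[0.2,3,0],[0,0,0]]
    - [8,[0.2,3,0],[0,0,0]]

```text
clock: 13.18
eef_pos: [606.4, 124.5, 62.3]
tcp_rot: [-3.14, 0.001, 1.419]
contact_force: [-5.7, -2.0, 10.8]
opening: 0.091
```

```bash
python3 look.py w5
```

```text
tool [606.35 124.54  62.33] [-3.14  0.    1.42] shear [-14.75  77.5   62.33] [-5.65 -2.01 10.8 ] [-0.37  0.86 -0.05]
tcp px [316.35 256.89]
10375.5 [266 202] [430 312]
 rect(shear) ((2.3829994201660156, 73.50264739990234), (85.4271011352539, 66.99700164794922), 2.593395709991455)
4028.0 [587 166] [639 399]
 rect(shear) ((416.6684875488281, -142.6728515625), (106.07951354980469, 663.1396484375), 43.07515335083008)
975.0 [584   0] [639  41]
 rect(shear) ((189.32400512695312, 232.0023651123047), (82.76934051513672, 29.10843849182129), 26.134592056274414)
4072.0 [31  0] [ 97 103]
 rect(shear) ((-166.26849365234375, 213.34036254882812), (37.66313934326172, 80.64228820800781), 24.10496711730957)
```

servo_tool:
  rows:
    - [8,[0.1,2,0],[0,0,0]]
    - [8,[0.1,2,0],[0,0,0]]
    - [8,[0.1,1.5,0],[0,0,0]]

```text
clock: 13.6
eef_pos: [611.9, 124.1, 62.3]
tcp_rot: [-3.14, 0.001, 1.419]
contact_force: [-4.6, -2.1, 10.1]
opening: 0.09
```

servo_tool:
  rows:
    - [8,[0.1,1.5,0],[0,0,0]]
    - [8,[0.1,1.5,0],[0,0,0]]

```text
clock: 13.85
eef_pos: [614.8, 123.7, 62.3]
tcp_rot: [-3.14, 0.001, 1.419]
contact_force: [-5.1, -2.0, 10.3]
opening: 0.095
```

servo_tool:
  rows:
    - [8,[0.1,1.5,0],[0,0,0]]
    - [8,[0.1,1.5,0],[0,0,0]]

```text
clock: 14.1
eef_pos: [617.9, 123.5, 62.3]
tcp_rot: [-3.14, 0.001, 1.419]
contact_force: [-5.1, -2.6, 9.9]
opening: 0.097
```

```bash
python3 look.py w6
```

```text
tool [617.87 123.49  62.33] [-3.14  0.    1.42] shear [-3.21 78.2  62.33] [-5.08 -2.6   9.89] [-0.47  0.96 -0.01]
tcp px [316.4  256.93]
8698.0 [263 203] [409 313]
 rect(shear) ((6.7906036376953125, 73.93699645996094), (73.87924194335938, 69.1158218383789), 0.021279016509652138)
5187.0 [581 140] [639 399]
 rect(shear) ((423.18389892578125, -139.41763305664062), (119.21773529052734, 697.6492919921875), 42.480587005615234)
1287.5 [576   0] [639  43]
 rect(shear) ((194.8030242919922, 233.02182006835938), (89.7661361694336, 31.97861099243164), 20.057170867919922)
3946.0 [24  0] [ 87 105]
 rect(shear) ((-162.7805633544922, 213.61111450195312), (37.873321533203125, 80.57963562011719), 23.923704147338867)
```

servo_tool:
  rows:
    - [8,[0.1,1.5,0],[0,0,0]]
    - [8,[0.1,1.5,0],[0,0,0]]
    - [8,[0.1,1,0],[0,0,0]]

```text
clock: 14.52
eef_pos: [622.0, 123.3, 62.4]
tcp_rot: [-3.14, 0.001, 1.419]
contact_force: [-5.5, -2.7, 10.4]
opening: 0.095
```

```bash
python3 look.py w7|head -4;  python3 -c "
import cv2,numpy as np
a,b=[cv2.imread(f'pics/{n}.png')[110:330,200:480] for n in('w6','w7')];cv2.imwrite('pics/w67.png',cv2.resize(np.vstack([b]),None,fx=2.7,fy=2.7,interpolation=2))"
```

```text
tool [622.01 123.27  62.35] [-3.14  0.    1.42] shear [ 0.92 78.62 62.35] [-5.48 -2.72 10.39] [-0.41  0.88 -0.04]
tcp px [316.4  256.88]
8075.5 [262 204] [401 314]
 rect(shear) ((8.561361312866211, 73.66741943359375), (70.3292007446289, 69.35453033447266), 0.06165899336338043)
```

View pics/w67.png

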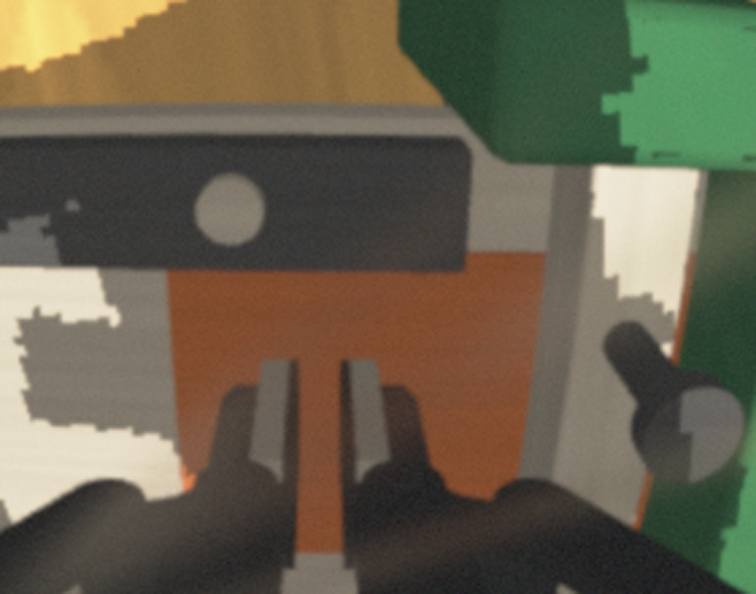

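The sheet's rear edge is at crop column 170 and still follows the fingers. Its front has passed under the hold-down and the fence contact holds, so I'll keep feeding.

servo_tool:
  rows:
    - [8,[0.1,1.5,0],[0,0,0]]
    - [8,[0.1,1.5,0],[0,0,0]]
    - [8,[0.1,1,0],[0,0,0]]

```text
clock: 14.95
eef_pos: [625.9, 123.3, 62.4]
tcp_rot: [-3.14, 0.0, 1.419]
contact_force: [-5.9, 0.0, 9.3]
opening: 0.094
```

```bash
python3 look.py w8|head -4
```

```text
tool [625.94 123.35  62.37] [-3.14  0.    1.42] shear [ 4.79 79.29 62.37] [-5.87  0.04  9.3 ] [ 0.05  0.96 -0.01]
tcp px [316.39 256.88]
7866.0 [257 205] [393 315]
 rect(shear) ((8.745220184326172, 73.7335433959961), (69.76326751708984, 69.0216064453125), 89.73897552490234)
```

servo_tool:
  rows:
    - [8,[0.1,1.5,0],[0,0,0]]
    - [8,[0.1,1.5,0],[0,0,0]]
    - [8,[0.1,1,0],[0,0,0]]

```text
clock: 15.38
eef_pos: [630.0, 123.1, 62.4]
tcp_rot: [-3.14, 0.0, 1.419]
contact_force: [-5.3, 1.1, 9.9]
opening: 0.096
```

```bash
python3 look.py w9|head -4
```

```text
tool [629.97 123.13  62.36] [-3.14  0.    1.42] shear [ 8.81 79.68 62.36] [-5.32  1.11  9.9 ] [0.05 0.87 0.01]
tcp px [316.39 256.9 ]
7775.0 [249 206] [385 315]
 rect(shear) ((8.618144989013672, 73.91350555419922), (69.35043334960938, 68.91362762451172), 89.60395050048828)
```

The rear edge stays at −26.1 while the fingers moved on 4 mm, so the sheet is home against the gauge. I'll finish with a light push to the fence, then one to the gauge.

servo_tool:
  rows:
    - [8,[1,0,0],[0,0,0]]
    - [8,[1,0,0],[0,0,0]]
    - [8,[1,0,0],[0,0,0]]
    - [8,[0.5,1,0],[0,0,0]]
    - [8,[0.5,1,0],[0,0,0]]

```text
clock: 16.05
eef_pos: [632.6, 126.3, 62.4]
tcp_rot: [-3.14, 0.001, 1.419]
contact_force: [-4.3, -2.0, 8.5]
opening: 0.094
```

```bash
python3 look.py w10|head -4;  python3 -c "
import cv2,numpy as np
b=cv2.imread('pics/w10.png')[170:330,200:400];cv2.imwrite('pics/w10c.png',cv2.resize(b,None,fx=3.7,fy=3.7,interpolation=2))"
```

```text
tool [632.62 126.3   62.35] [-3.14  0.    1.42] shear [10.94 83.21 62.35] [-4.32 -2.04  8.52] [-0.31  0.83 -0.02]
tcp px [316.36 256.92]
6918.0 [246 212] [380 319]
 rect(shear) ((8.541446685791016, 74.20217895507812), (69.28599548339844, 68.94584655761719), 89.78302001953125)
```

View pics/w10c.png

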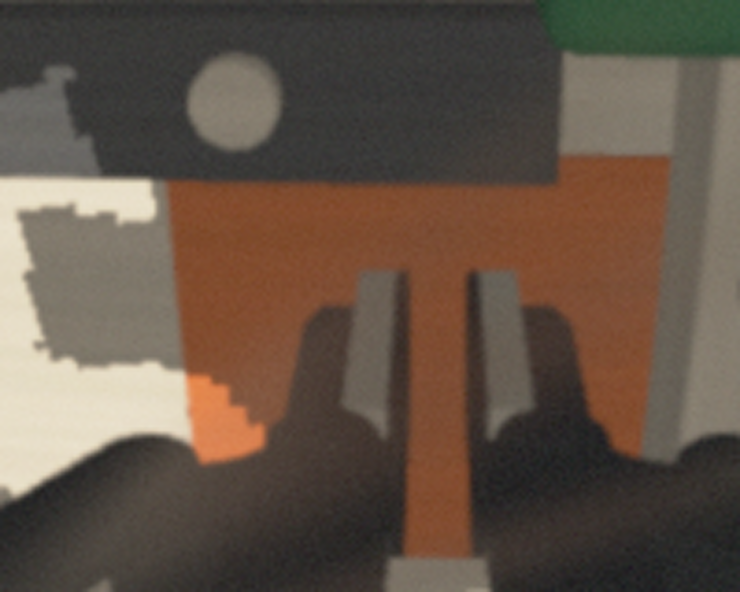

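Run:
```python
from h import *
d=np.load("w10.npz");K,T=d["K"],d["T"]
q=lambda x,y:[x/3.7+200,y/3.7+170]
print(w2sh(wworld([q(575,155),q(665,155)],62,K,T)),w2sh(wworld([q(168,182),q(200,462)],62,K,T)))
print("fence top edge",w2sh(wworld([q(20,178),q(168,181),q(400,183),q(555,184)],72,K,T)))
plan(sh2w([[-29,-160,300]])[0],1.419,1)
```

```text
[[ 30.45 108.82  62.  ]
 [ 42.84 108.75  62.  ]] [[-25.22 104.7   62.  ]
 [-25.06  57.06  62.  ]]
fence top edge [[-43.03 109.17  72.  ]
 [-22.62 109.05  72.  ]
 [  7.21 108.99  72.  ]
 [ 26.77 108.82  72.  ]]
[-243.5, -40.3, -237.5, -0.1, 0.0, -0.0]
```

The sheet's edge lies at y 108.8 and the fence's face at 108.8–109.2, with the rear edge square, so it is seated. Next I'll lift off and move over the lever ball.

servo_tool:
  rows:
    - [8,[0,0,-1],[0,0,0]]
    - [14,[0,0,-4],[0,0,0]]
    - [14,[0,0,-40],[0,0,0]]
    - [14,[0,0,-50],[0,0,0]]
    - [14,[0,0,-50],[0,0,0]]
    - [14,[-40,-6,-50],[0,0,0]]
    - [14,[-55,-9,0],[0,0,0]]
    - [14,[-55,-9,0],[0,0,0]]

```text
clock: 17.1
eef_pos: [586.9, -18.0, 256.5]
tcp_rot: [3.14, -0.0, 1.42]
contact_force: [0.4, -0.1, -0.2]
opening: 0.164
```

servo_tool:
  rows:
    - [14,[-50,-8,0],[0,0,0]]
    - [14,[-44,-8,0],[0,0,0]]
    - [14,[0,0,0],[0,0,0]]
    - [14,[0,0,0],[0,0,0]]

```text
clock: 17.6
eef_pos: [557.3, -107.1, 255.6]
tcp_rot: [3.141, -0.0, 1.418]
contact_force: [-0.0, -0.4, -0.6]
opening: 0.165
```

Run:
```python
from h import *
p,r=pose();print(p,w2sh(p))
K,T=wcam(); f=grab_frame("wrist"); cv2.imwrite("pics/w11.png",f); np.savez("w11",K=K,T=T); Ti=np.linalg.inv(T)
for t in ["lever_ball","sheet"]:
    for d in boxes_of("wrist",t)[:3]:
        w=(Ti@np.r_[d["centre"],1])[:3]; print(t,d["conf"],w,w2sh(w)[0],wpix(w,K,T))
for a in(0,.06,.12):
    P=sh2w([[54-115*np.cos(.785-a),-160,88+115*np.sin(.785-a)]]);print(a,P,wpix(P,K,T))
cv2.imwrite("pics/w11c.png",cv2.resize(f[100:400],None,fx=1.25,fy=1.25))
```

```text
[ 557.25 -107.07  255.59] [[ -28.22 -158.88  255.59]]
lever_ball 0.96 [ 560.89 -106.85  156.94] [ -24.65 -158.11  156.94] [[321.12 196.44]]
lever_ball 0.69 [362.75 105.73   2.02] [-252.7    22.02    2.02] [[153.4   36.36]]
sheet 0.92 [ 316.89 -137.45    1.35] [-261.21 -225.3     1.35] [[161.56 206.21]]
0 [[ 557.94 -108.31  169.28]] [[317.85 203.71]]
0.06 [[ 553.27 -107.6   164.26]] [[311.95 201.59]]
0.12 [[ 548.9  -106.93  158.96]] [[306.66 199.43]]
```

View pics/w11c.png

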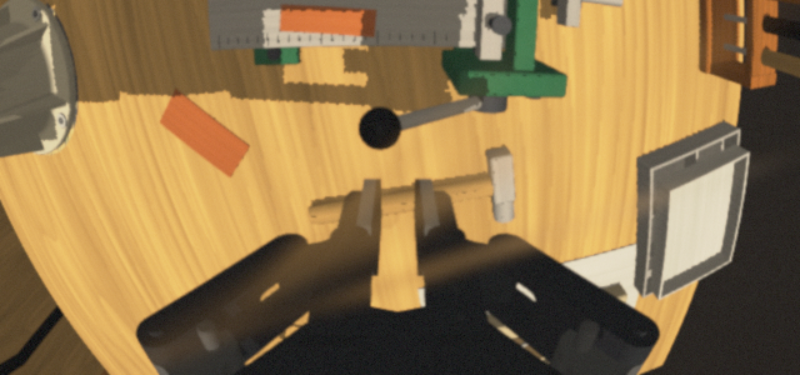

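The black ball is at crop (380,128), i.e. pixel (304,202), about 11 mm nearer the robot than the fingers. I'll straddle it and press down.

servo_tool:
  rows:
    - [14,[-2,-6,30],[0,0,0]]
    - [14,[-1.5,-5,30],[0,0,0]]
    - [14,[0,0,12],[0,0,0]]
    - [14,[0,0,3],[0,0,0]]
    - [14,[0,0,3],[0,0,0]]
    - [14,[0,0,2],[0,0,0]]
    - [14,[0,0,2],[0,0,0]]

```text
clock: 18.62
eef_pos: [546.3, -109.3, 174.3]
tcp_rot: [3.14, 0.0, 1.419]
contact_force: [-3.4, 0.9, 9.2]
opening: 0.163
```

servo_tool:
  rows:
    - [14,[0,0,2],[0,0,0]]
    - [14,[0,0,1],[0,0,0]]

```text
clock: 18.88
eef_pos: [544.6, -109.0, 171.5]
tcp_rot: [-3.139, -0.0, 1.419]
contact_force: [-8.9, 1.7, 14.7]
opening: 0.162
```

servo_tool:
  rows:
    - [14,[0,-5.5,6],[0,0,0]]
    - [14,[0,-4.5,6],[0,0,0]]
    - [14,[0,-3.5,6],[0,0,0]]
    - [14,[0,-3,6],[0,0,0]]

```text
clock: 19.38
eef_pos: [528.6, -106.5, 147.2]
tcp_rot: [-3.141, -0.0, 1.419]
contact_force: [-6.4, 1.3, 10.0]
opening: 0.164
```

servo_tool:
  rows:
    - [14,[0,-2.7,6],[0,0,0]]
    - [14,[0,-2.2,6],[0,0,0]]
    - [14,[0,-1.9,6],[0,0,0]]
    - [14,[0,-1.6,6],[0,0,0]]

```text
clock: 19.88
eef_pos: [520.5, -105.3, 122.9]
tcp_rot: [-3.141, -0.0, 1.419]
contact_force: [-4.4, 1.6, 7.2]
opening: 0.163
```

servo_tool:
  rows:
    - [14,[0,-1.2,6],[0,0,0]]
    - [14,[0,-0.9,6],[0,0,0]]
    - [14,[0,-0.5,5],[0,0,0]]
    - [14,[0,-0.3,3],[0,0,0]]

```text
clock: 20.38
eef_pos: [518.0, -105.0, 102.9]
tcp_rot: [-3.141, 0.0, 1.419]
contact_force: [-2.0, -0.0, 5.4]
opening: 0.163
```

servo_tool:
  rows:
    - [14,[0,0,1.2],[0,0,0]]
    - [14,[0,0,0.8],[0,0,0]]

```text
clock: 20.62
eef_pos: [518.0, -105.0, 101.1]
tcp_rot: [-3.141, 0.0, 1.419]
contact_force: [-3.9, 0.2, 9.1]
opening: 0.164
```

servo_tool:
  rows:
    - [14,[0,0,0.8],[0,0,0]]
    - [14,[0,0,0.4],[0,0,0]]

```text
clock: 20.88
eef_pos: [518.0, -105.0, 100.1]
tcp_rot: [-3.141, 0.0, 1.419]
contact_force: [-4.5, 0.9, 10.9]
opening: 0.164
```

servo_tool:
  rows:
    - [14,[0,0,0.6],[0,0,0]]
    - [14,[0,0,0.4],[0,0,0]]

```text
clock: 21.12
eef_pos: [517.9, -105.0, 99.3]
tcp_rot: [-3.141, -0.0, 1.419]
contact_force: [-5.1, 0.1, 12.0]
opening: 0.163
```

servo_tool:
  rows:
    - [14,[0,0,0.6],[0,0,0]]
    - [14,[0,0,0.4],[0,0,0]]

```text
clock: 21.38
eef_pos: [517.8, -105.0, 98.3]
tcp_rot: [-3.141, 0.0, 1.419]
contact_force: [-5.3, 1.0, 14.2]
opening: 0.163
```

servo_tool:
  rows:
    - [14,[0,0,0.4],[0,0,0]]
    - [14,[0,0,0],[0,0,0]]

```text
clock: 21.62
eef_pos: [517.9, -105.0, 98.0]
tcp_rot: [-3.141, 0.0, 1.419]
contact_force: [-6.5, 2.0, 14.0]
opening: 0.158
```

servo_tool:
  rows:
    - [14,[0,0,0.5],[0,0,0]]
    - [14,[0,0,0.3],[0,0,0]]

```text
clock: 21.88
eef_pos: [517.9, -105.0, 97.4]
tcp_rot: [-3.141, 0.0, 1.419]
contact_force: [-7.6, 2.3, 18.9]
opening: 0.16
```

servo_tool:
  rows:
    - [14,[0,0,0.4],[0,0,0]]
    - [14,[0,0,0],[0,0,0]]

```text
clock: 22.12
eef_pos: [517.8, -105.0, 97.3]
tcp_rot: [-3.141, 0.0, 1.419]
contact_force: [-8.3, 1.3, 20.4]
opening: 0.166
```

servo_tool:
  rows:
    - [14,[0,0,0.3],[0,0,0]]
    - [14,[0,0,0],[0,0,0]]

```text
clock: 22.38
eef_pos: [517.9, -105.0, 97.2]
tcp_rot: [-3.141, 0.0, 1.419]
contact_force: [-8.7, 1.2, 22.4]
opening: 0.166
```

servo_tool:
  rows:
    - [14,[0,0,-2],[0,0,0]]
    - [14,[0,0,-10],[0,0,0]]
    - [14,[0,0,-50],[0,0,0]]
    - [14,[0,0,-50],[0,0,0]]
    - [14,[0,0,-50],[0,0,0]]
    - [14,[0,0,0],[0,0,0]]
    - [14,[0,0,0],[0,0,0]]

```text
clock: 23.25
eef_pos: [517.9, -104.9, 257.4]
tcp_rot: [3.141, 0.0, 1.419]
contact_force: [-1.2, 0.3, -0.7]
opening: 0.159
```

Run:
```python
from h import *
p,r=pose();print(p,w2sh(p))
K,T=wcam(); f=grab_frame("wrist"); cv2.imwrite("pics/w12.png",f); Ti=np.linalg.inv(T)
for d in boxes_of("wrist","lever_ball")[:2]:
    w=(Ti@np.r_[d["centre"],1])[:3]; print(d["conf"],w,w2sh(w)[0],wpix(w,K,T))
for a in(.5,.7,.76,.8):
    P=sh2w([[54-115*np.cos(.785-a),-162,88+115*np.sin(.785-a)]]);print(a,P,wpix(P,K,T))
t=grab_frame("top"); s=grab_frame("side"); cv2.imwrite("pics/s1.png",s)
a=cv2.resize(s[130:250,260:420],None,fx=2.5,fy=2.5,interpolation=2); b=cv2.resize(f[30:330,130:530],(400,300))
cv2.imwrite("pics/fin.png",np.hstack([a,b]))
```

```text
[ 517.94 -104.93  257.36] [[ -67.4  -162.71  257.36]]
0.57 [ 560.9  -108.18   96.12] [ -24.44 -159.42   96.12] [[359.16 174.55]]
0.5 [[ 528.96 -105.9   120.33]] [[328.67 183.52]]
0.7 [[ 524.78 -105.26   97.76]] [[323.73 177.31]]
0.76 [[ 524.41 -105.2    90.87]] [[323.24 175.58]]
0.8 [[ 524.39 -105.2    86.28]] [[323.14 174.47]]
```

View pics/fin.png

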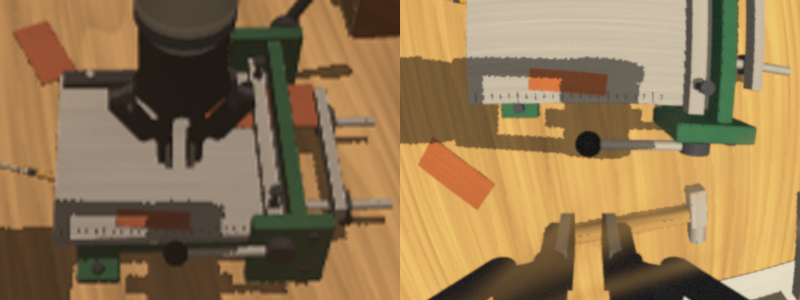

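The lever is level, with the ball at right-half (588,144), and the stop felt hard. One last look at the sheet under the clamp.

servo_tool:
  rows:
    - [14,[40,15,0],[0,0,0]]
    - [14,[40,15,0],[0,0,0]]
    - [14,[40,15,0],[0,0,0]]
    - [14,[40,15,0],[0,0,0]]
    - [14,[0,0,0],[0,0,0]]
    - [14,[0,0,0],[0,0,0]]

```text
clock: 24.2
eef_pos: [601.0, 43.8, 256.4]
tcp_rot: [-3.14, 0.001, 1.419]
contact_force: [0.4, 0.2, 1.2]
opening: 0.164
```

```bash
python3 look.py w13; python3 -c "
import cv2;f=cv2.imread('pics/w13.png');cv2.imwrite('pics/w13c.png',cv2.resize(f[80:300,200:480],None,fx=2.7,fy=2.7,interpolation=2))"
```

```text
tool [601.01  43.82 256.38] [-3.14  0.    1.42] shear [ -7.81  -3.09 256.38] [0.39 0.25 1.2 ] [ 0.03 -0.    0.03]
tcp px [317.4  169.74]
1233.0 [140 263] [204 313]
 rect(shear) ((-222.84622192382812, -179.88201904296875), (45.84836959838867, 97.91626739501953), 51.1679801940918)
1017.0 [220 232] [285 255]
 rect(shear) ((-89.18170166015625, -96.93365478515625), (24.179466247558594, 83.76786041259766), 84.49093627929688)
1725.0 [535 156] [573 243]
 rect(shear) ((337.8580627441406, -46.718658447265625), (77.0660171508789, 143.30430603027344), 15.230520248413086)
1317.5 [411  74] [435 137]
 rect(shear) ((110.75154876708984, 71.99366760253906), (70.00407409667969, 27.762489318847656), 89.68486022949219)
3878.0 [301  68] [364 133]
 rect(shear) ((8.486312866210938, 74.043212890625), (70.02404022216797, 68.27946472167969), 89.33879852294922)
7234.5 [537  32] [639 269]
 rect(shear) ((434.13433837890625, 42.72966003417969), (243.61572265625, 386.4379577636719), 28.498119354248047)
1096.0 [139   0] [185  38]
 rect(shear) ((-189.65577697753906, 195.66725158691406), (45.445804595947266, 61.03922653198242), 23.509727478027344)
```

View pics/w13c.png

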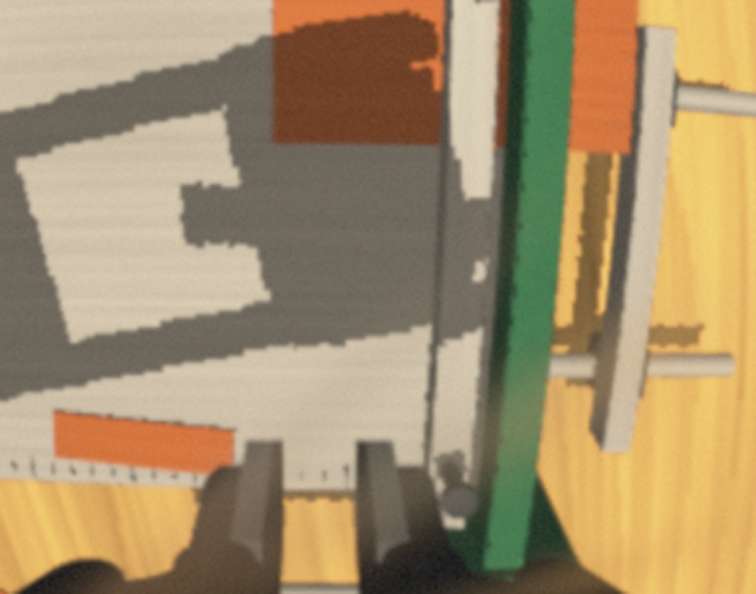

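The front edge meets the gauge face at crop (630–638, 0–150) and the left and rear edges have not moved. Handing in.

```bash
python3 -c "
from rig import *
print(sign_off())"
```

```text
the job is handed in; nothing more can be done
None
```

The sheet is set up in the shear and clamped, and the job was handed in at about 24 s of the 72 s allowed.

**What I did:**
- **Sliding:** I pressed on the sheet's top face with about 7–12 N. I turned it square, slid it to the fence, then re-placed the fingers and fed it home against the gauge. The fingers slipped harmlessly at both stops.
- **Clamping:** I pushed the lever ball down along its arc until it hit a hard stop at about 22 N, then let go and moved clear.

**Last checks:**
- **Fence:** before clamping, the sheet's left edge measured y 108.8 mm and the fence face 108.8–109.2 mm. The rear edge was square to within 0.003 rad.
- **Gauge:** in the final picture the front edge touches the gauge face. The rear edge was at about −26.5 mm after clamping, against −26.1 mm before, which is within measuring error.
- **Lever and surroundings:** the lever is level and nothing else looked moved in the last pictures.

**Doubts:**
- **Touch-down force:** at the first touch-down the force peaked at 29 N vertical, about 30 N in total, before I backed off. That is right at the 30 N marking limit, so it may count as a fail.
- **Lever angle:** the network's reading of the ball after clamping disagreed with the picture (low confidence, about 40 mm off). I judged the lever by its stiff stop and the picture instead.
- **Clamp force:** I did not measure the hold-down's force on the sheet directly.

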